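# Hang the pen box on the desk's pin board

### The arm

A 6-joint arm with a two-finger parallel gripper is mounted at the origin on the work surface. World frame = base frame: x ahead of the robot, y to its left, z up, the work surface at z = 0. Lengths are in m, angles in degrees, forces in N, time in s.
With the tool pointing down it reaches from about 0.35 to 0.875 m from the base axis. Payload 4.2 kg.
Tool frame: the origin (TCP) lies midway between the tips of the shut fingers; the grasp point (between the pads) lies 19 mm behind it; z points along the fingers, y is the line along which they close (so a half turn about z gives the same grasp; the last joint's range is limited). The gripper opens to 85 mm and grips with 20 to 120 N. Pads are 22 mm wide; open, the fingers measure 114 mm over their backs; the gripper's body (76 mm by 85 mm) begins 54 mm behind the grasp point. The pads swing forward as they close: fully open they stand 13 mm farther back than shut.
Start: joints at [-48.724, 22.042, 0.453, 0, -68.411, -14.817], TCP at [0.278, -0.56, 0.231] pointing down, gripper open.
Joint ranges: [-179.83, 179.83], [-69.29, 118.12], [-61.27, 80.66], [-181.25, 117.63], [-171.15, -9.14], [-177.46, 177.46]. Speed limits (degrees/s): [159.86, 159.86, 180, 180, 180, 180].

### API

Orientations are given as a 3x3 rotation matrix whose columns are the frame's x, y, z axes.
In Python, from plant import r gives the robot as it stands. The module is installed in compiled form; this text tells all that it offers.
- The arm moves only by the tool send_rows, never from a script. Its argument "increments" is a list of rows, each a list of 7 numbers: the shift along the tool's x, y, z in cm, then the turn, a rotation vector about the tool's x, y, z in rad, then the finger opening in cm, from 0 to 8.54. In form: [[dx, dy, dz, ax, ay, az, fingers], ...]. A call has 1 to 10 rows; each row shifts and turns the commanded pose from where the row before left it, along the tool's axes as they then stand; what a row does not reach is not made up. A row lasts 1/8 s, in which the tool goes at most 62.5 mm and 10.7 degrees, less where a joint would pass 70% of its speed; a pose out of reach is approached as far as the arm can. A call with a gripper value outside its range is refused whole. The fingers move at their own pace and stop on an object; "force" is the grip in N (left out, the last holds). Time passes only in rows, so rows that do not move let the fingers close. It gives the time, the measured TCP pose, the force, the opening and the grip force at its end, in the units of the state.
- r.get_obs(): the state, without advancing time (a new reading comes with each control period).
- r.capture(name): name is "scene" or "top" or "wrist"; returns a dict with "frame" (400x640x3 uint8, red, green, blue), "range_z" (400x640 float32, m along the optical axis (not along the pixel's ray), 0 where there is no reading), "camera_matrix" (3x3 intrinsics, pixels), "D" ([k1, k2, p1, p2, k3] as OpenCV has them; the pictures are not rectified), "eye" and "orientation" of the camera in the world. Camera axes: x right, y down, z forward; pixel columns grow to the right and rows downward; lengths in m; the calibration is good to about 2 mm. A picture is of the moment at which its call begins.
- r.hand_in(): hands the job in; it is judged then, once.
Trained networks look in a picture, given as the dict that the camera call returned (one of the last four; its "shot" number tells which), for a name from the list of things; names that differ only in an ending like _2 or _b are one class to them, and where a whole thing is asked for, a point or a joint stands for the part that bears it (a point fixed in the world has none). Each returns a list of dicts, best first, with "p" (0 to 1); they miss things now and then, are a little off and sometimes report something else, mostly with a low value. They report only what shows in the picture. A call takes as long as a camera call. They do not tell look-alikes from the thing itself.
- r.boxes_of(picture, query): "xyz" ([x, y, z] in m, in world coordinates, good to about 4 mm: the middle of the surface that is visible of it).
- r.tip_of(picture, query): "xyz" ([x, y, z] in m, in world coordinates, good to about 4 mm: a listed point, or the origin of a listed thing).
The state is a dict: "t": time; "joint_pos": joint angles; "qvel": joint speeds; "effort": joint torques, N m; "position": TCP position; "tcp_rot": TCP orientation; "force": force on the tool from outside, world axes, zero at the start; "ft_torque": the same for the moment, N m; "finger_gap": finger opening in m; "grip_force": force on a finger pad.
Only numpy, scipy, OpenCV 4.12 (cv2) and the standard library are available. Lean on these libraries where they do the work, as an engineer would, in place of code of your own. Each camera call takes 0.05 s, during which the arm holds its last target. There are 200 camera calls.

### The job

Of the three grey pen boxes on the desk, take the one whose tab has two holes and hang it on the wooden pin board, both pins up through both holes and the tab down on the board's top, so that the box hangs upright in front of the board. Let go of it and leave the other two boxes standing where they are.

Things in the scene. Friction and masses are not known exactly. Their poses are not given: they have to be found in the camera images.
- pen_box: The box to hang: open grey metal box 50 x 50 mm, 90 tall, 0.15 kg, upright on the desk. A 5 mm thick tab, flush with the rim (underside 85 mm up), sticks out of its back: x = 25 to 61 mm, 92 wide in y, with two 18 mm holes at x = 43, y = +-32 mm. Origin: centre of the square box's underside; x towards the tab, z up. Its side walls facing +-y (50 mm apart) are free to grip from above.
- pin_board: Fixed upright wooden beam, 200 mm long (y), 35 thick, 125 high, with two upright steel pins on top at x = 0, y = +-32 mm: 8 mm thick, 22 tall (z = 125 to 147), tapered tips. Origin: on the desk below the pins' midpoint; z up. Its front face is at x = -13 mm, facing -x. The hung box has its axes along the board's, origin near x = -43, y = 0, z = 40 mm; let go, it leans back a few degrees.
- one_hole_box: Bystander, leave alone: the same grey box, 50 x 50 mm and 90 tall, with the same tab (x = 25 to 61 mm, 92 wide) but only one 18 mm hole, in its middle. Origin: centre of the square box's underside; x towards the tab, z up.
- plain_box: Bystander, leave alone: the same grey box, 50 x 50 mm and 90 tall, with no tab. Origin: centre of its underside; z up.
Not all that is in view belongs to the job. What is shaped like the pen_box but blue is not meant.

How it is judged (in metres and radians):
At the end, for the whole second after the job is handed in: The two-hole pen box hangs at rest on the board: its origin within 14 mm along x, 12 mm along y and about 10 mm in height of the hung place (x = -43, y = 0, z = 40 mm in the board's frame), parallel to the board within 15 degrees and leaning no more than 15 degrees, its weight borne by the board (x of pen_box in the frame of pin_board between -0.057 and -0.029 m and y of pen_box in the frame of pin_board between -0.012 and 0.012 m and z of pen_box in the frame of pin_board between 0.03 and 0.052 m and angle between the y axis of pen_box and the y axis of pin_board, either way round below 0.26 rad and angle between pen_box's own z axis and vertical below 0.26 rad and linear speed of pen_box below 0.02 m/s and angular speed of pen_box below 0.2 rad/s and contact force between pen_box and pin_board above 0.3 N); the robot touches nothing.
It fails at once if the one-hole box is shifted by more than 30 mm or tipped (distance of one_hole_box from where it was at the start of the episode above 0.03 m or angle between one_hole_box's own z axis and vertical above 0.35 rad).
It fails at once if the plain box is shifted by more than 30 mm or tipped (distance of plain_box from where it was at the start of the episode above 0.03 m or angle between plain_box's own z axis and vertical above 0.35 rad).
It also fails if it takes over 40 s, if anything falls off the work surface, if the arm or the gripper's body presses on something with over 40 N, if the wrist force passes 120 N, or if a joint passes its speed limit or range.

## Working session

There is one attempt and no reset: what is moved stays moved. The work goes in short steps, Python scripts to look and compute and a tool call to move; the robot and the scene stay as the last step left them, time stands still between calls to the robot, and variables do not carry over. Pictures are saved under pics/ and viewed, at most 10 in all, crops included, and the job is handed in when it is done.

Besides the shell and the picture viewer there is one more tool, called after "Emit:" as name([rows], argument=value, ...), one row to a line, values as JSON. send_rows: Moves the arm, as the interface text tells. Its arguments: {"type":"object","properties":{"increments":{"type":"array"},"force":{"type":"number"}},"required":["increments"]}

```bash
mkdir -p pics; cat > h.py <<'E'
import numpy as np, cv2
from plant import r
def save(p,n): cv2.imwrite(f'pics/{n}.png',cv2.cvtColor(p['frame'],cv2.COLOR_RGB2BGR))
def cloud(p):
    h,w=p['range_z'].shape
    v,u=np.mgrid[0:h,0:w]
    n=cv2.undistortPoints(np.stack([u,v],-1).reshape(-1,1,2).astype(np.float64),p['camera_matrix'],p['D']).reshape(h,w,2)
    z=p['range_z'].astype(float)
    c=np.dstack([n[...,0]*z,n[...,1]*z,z])@np.array(p['orientation']).T+np.array(p['eye'])
    c[z==0]=np.nan
    return c
E
python3 - <<'E'
from h import *
for n in ('scene','top'):
    p=r.capture(n); save(p,n+'1')
    np.savez('/tmp/'+n+'1.npz',c=cloud(p),f=p['frame'])
    print(n,p['eye'])
    for q in ('pen_box','pin_board','one_hole_box','plain_box'):
        for f in (r.boxes_of,r.tip_of):
            print(q,f.__name__,[(np.round(d['xyz'],3).tolist(),round(d['p'],2)) for d in f(p,q)][:4])
o=r.get_obs(); print(o['t'],o['position'],o['tcp_rot'])
E
```

```text
scene [1.11571853 0.80403992 0.985707  ]
pen_box call [([0.277, -0.438, 0.072], 0.9), ([0.549, -0.266, 0.066], 0.84), ([0.465, -0.384, 0.077], 0.78), ([0.532, 0.08, 0.073], 0.57)]
pen_box call [([0.452, -0.386, -0.001], 0.88), ([0.546, -0.287, -0.002], 0.72)]
pin_board call [([0.496, 0.299, 0.088], 0.71)]
pin_board call [([0.488, 0.278, 0.0], 0.91)]
one_hole_box call [([0.46, -0.082, 0.077], 0.6)]
one_hole_box call [([0.451, -0.104, 0.002], 0.9)]
plain_box call [([0.687, -0.071, 0.061], 0.71)]
plain_box call [([0.681, -0.083, 0.0], 0.79)]
top [ 0.37548759 -0.09965006  0.98401592]
pen_box call [([0.258, -0.445, 0.088], 0.85), ([0.544, -0.273, 0.088], 0.72), ([0.468, -0.4, 0.09], 0.7)]
pen_box call [([0.264, -0.457, -0.0], 0.92), ([0.452, -0.386, 0.002], 0.85), ([0.548, -0.287, 0.001], 0.69), ([0.541, 0.069, -0.0], 0.55)]
pin_board call [([0.468, 0.271, 0.047], 0.88)]
pin_board call [([0.49, 0.279, 0.001], 0.95)]
one_hole_box call [([0.456, -0.077, 0.089], 0.95)]
one_hole_box call []
plain_box call [([0.683, -0.085, 0.05], 0.63)]
plain_box call [([0.679, -0.083, -0.001], 0.61)]
0.9 [ 0.27847973 -0.55950953  0.23133725] [[-8.95240194e-01 -4.45583880e-01  2.35064959e-05]
 [-4.45583880e-01  8.95240193e-01 -4.61801009e-05]
 [-4.66851401e-07 -5.18163981e-05 -9.99999999e-01]]
```

View pics/top1.png

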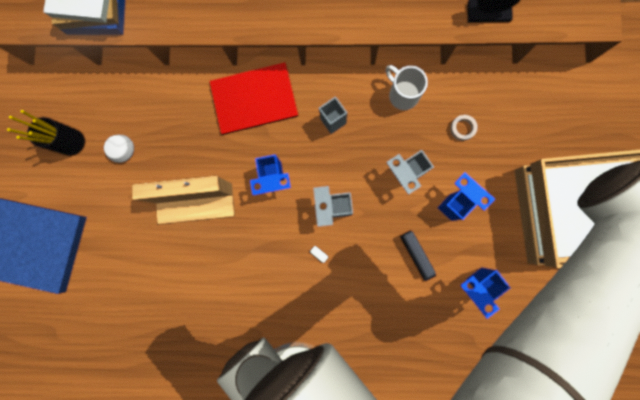

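View pics/scene1.png

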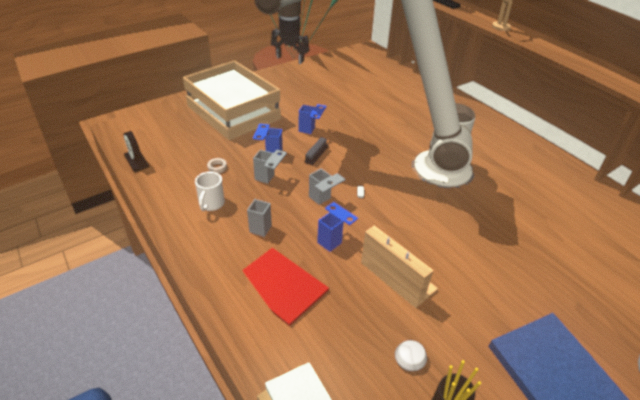

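The top view shows the two-hole grey box at (410,168). One hole is at about (393,160) and the other at about (405,187). The one-hole box is at (335,206), the plain box at (333,115), and three blue look-alikes are also in view. The board is at (180,188) with pins near (158,187) and (186,183), and a lower wooden piece sits on its robot side. Next I'll measure the tab, holes, pins and board.

```bash
python3 - <<'E'
from h import *
for n in ('top','scene'):
    d=np.load(f'/tmp/{n}1.npz'); c=d['c']; f=d['f'].astype(int)
    grey=(np.ptp(f,axis=2)<45)
    # box tab/rim
    m=(abs(c[...,0]-.535)<.09)&(abs(c[...,1]+.27)<.08)&(c[...,2]>.08)&(c[...,2]<.1)&grey
    P=c[m]; print(n,'box pts',m.sum(),P.mean(0).round(4)); print(' z',np.percentile(P[:,2],[5,50,95]).round(4))
    R=cv2.minAreaRect(P[:,:2].astype(np.float32)*1000); print(' minrect',R)
    m=(abs(c[...,0]-.49)<.12)&(abs(c[...,1]-.28)<.17)
    P=c[m]
    for lo,hi in ((.02,.06),(.06,.115),(.115,.131),(.134,.16)):
        Q=P[(P[:,2]>lo)&(P[:,2]<hi)]
        if len(Q)>3: print(' board',lo,hi,len(Q),Q.mean(0).round(4),cv2.minAreaRect(Q[:,:2].astype(np.float32)*1000),np.percentile(Q[:,2],[5,50,95]).round(3))
    if n=='top':
        # zoomed crops
        a=cv2.resize(d['f'][120:240,120:250],None,fx=5,fy=5,interpolation=cv2.INTER_CUBIC)[:600,:400]
        a=cv2.resize(d['f'][160:240,120:250],(520,320)); b=cv2.resize(d['f'][140:210,370:450],(280,245))
        s=np.zeros((320,800,3),np.uint8); s[:,:520]=a; s[:245,520:]=b
        cv2.imwrite('pics/crop1.png',s[...,::-1])
E
```

```text
top box pts 626 [ 0.5303 -0.2599  0.0896]
 z [0.0864 0.0896 0.0925]
 minrect ((539.3614501953125, -274.1709899902344), (91.62639617919922, 86.43355560302734), 33.12609100341797)
 board 0.02 0.06 280 [0.4977 0.2896 0.0376] ((502.9916687011719, 328.9351806640625), (296.618896484375, 119.08695983886719), 69.43001556396484) [0.021 0.036 0.057]
 board 0.06 0.115 375 [0.475  0.2518 0.0882] ((478.2362976074219, 240.7296142578125), (32.69575119018555, 265.77386474609375), 16.099498748779297) [0.062 0.088 0.112]
 board 0.115 0.131 1293 [0.4841 0.2773 0.1244] ((484.9208068847656, 279.18536376953125), (35.471351623535156, 198.64796447753906), 6.549284934997559) [0.122 0.125 0.127]
 board 0.134 0.16 27 [0.4886 0.2795 0.1411] ((489.24481201171875, 279.1302795410156), (6.972733974456787, 69.00265502929688), 6.960536003112793) [0.136 0.141 0.146]
scene box pts 294 [ 0.5349 -0.2628  0.0879]
 z [0.0831 0.0882 0.0917]
 minrect ((537.7614135742188, -273.38067626953125), (99.08705139160156, 88.19515991210938), 34.98286819458008)
 board 0.02 0.06 706 [0.4987 0.2956 0.0403] ((504.9062805175781, 335.4332275390625), (284.1024169921875, 117.97547149658203), 70.30520629882812) [0.023 0.04  0.058]
 board 0.06 0.115 1062 [0.4984 0.2933 0.0881] ((496.14306640625, 246.85549926757812), (37.043434143066406, 271.7249755859375), 9.167793273925781) [0.063 0.088 0.112]
 board 0.115 0.131 954 [0.4872 0.2872 0.1237] ((485.146484375, 280.3135986328125), (39.5700569152832, 200.37266540527344), 6.507909774780273) [0.117 0.124 0.127]
 board 0.134 0.16 27 [0.49   0.2866 0.1406] ((490.0669250488281, 280.6500244140625), (8.062582015991211, 70.11152648925781), 6.060433387756348) [0.136 0.14  0.146]
```

View pics/crop1.png

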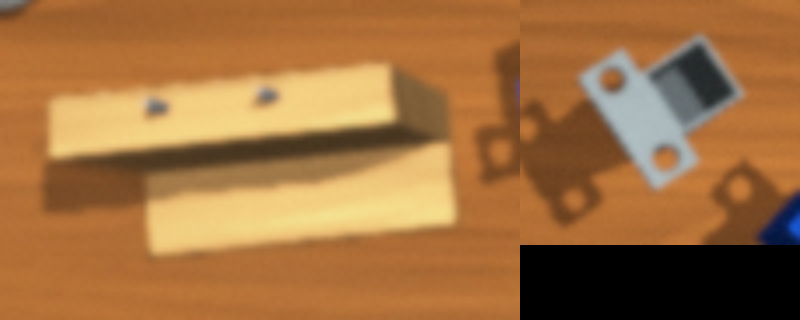

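The pins sit toward world +x of the board's top centre, so the front face looks to +x and the low foot is at the back. The board's yaw is about -173.5° with pins at (0.4895, 0.2795). The box's yaw is about 123° with its origin at (0.549, -0.289). I'll move above the box now, then turn the gripper by +83.4°.

Emit:
send_rows([
  [-4.54, 1.515, 0, 0, 0, 0, 8.5],
  [-4.54, 1.515, 0, 0, 0, 0, 8.5],
  [-4.54, 1.515, 0, 0, 0, 0, 8.5],
  [-4.54, 1.515, 0, 0, 0, 0, 8.5],
  [-4.54, 1.515, 0, 0, 0, 0, 8.5],
  [-4.54, 1.515, 0, 0, 0, 0, 8.5],
  [-4.54, 1.515, 0, 0, 0, 0, 8.5],
  [-4.54, 1.515, 0, 0, 0, 0, 8.5],
])

```text
t: 1.9
position: [0.5507, -0.288, 0.2315]
tcp_rot: [[-0.895, -0.446, 0.0], [-0.446, 0.895, -0.0], [-0.0, -0.0, -1.0]]
force: [0.6, -0.9, -0.7]
finger_gap: 0.0852
grip_force: 0.0
```

Emit:
send_rows([
  [0, 0, 0, 0, 0, 0.182, 8.5],
  [0, 0, 0, 0, 0, 0.182, 8.5],
  [0, 0, 0, 0, 0, 0.182, 8.5],
  [0, 0, 0, 0, 0, 0.182, 8.5],
  [0, 0, 0, 0, 0, 0.182, 8.5],
  [0, 0, 0, 0, 0, 0.182, 8.5],
  [0, 0, 0, 0, 0, 0.182, 8.5],
  [0, 0, 0, 0, 0, 0.182, 8.5],
  [0, 0, 0, 0, 0, 0, 8.5],
])

```text
t: 3.02
position: [0.5496, -0.2892, 0.2313]
tcp_rot: [[-0.547, 0.837, 0.0], [0.837, 0.547, -0.0], [-0.0, 0.0, -1.0]]
force: [-0.2, 0.0, 0.2]
finger_gap: 0.0848
grip_force: 0.0
```

```bash
python3 - <<'E'
from h import *
o=r.get_obs(); print(o['t'],o['position'].round(4) if hasattr(o['position'],'round') else o['position'],np.round(o['tcp_rot'],4).tolist(),np.round(o['joint_pos'],1),o['finger_gap'],o['force'])
p=r.capture('wrist'); save(p,'wrist1'); c=cloud(p)
f=p['frame'].astype(int)
m=(abs(c[...,0]-.54)<.09)&(abs(c[...,1]+.275)<.08)&(c[...,2]>.083)&(c[...,2]<.1)&(np.ptp(f,axis=2)<45)
P=c[m]; print(m.sum(),cv2.minAreaRect(P[:,:2].astype(np.float32)*1000),np.percentile(P[:,2],[5,50,95]))
E
```

```text
3.025 [ 0.5496 -0.2892  0.2313] [[-0.5469, 0.8372, 0.0], [0.8372, 0.5469, -0.0], [-0.0, 0.0, -1.0]] [-1.28e+01  2.17e+01 -1.00e-01  0.00e+00 -6.82e+01 -1.34e+02] 0.08481775309425651 [-0.22761986  0.04705156  0.2357859 ]
3526 ((540.3506469726562, -273.2934265136719), (91.88581848144531, 86.23237609863281), 33.800621032714844) [0.0893922  0.09078896 0.09199905]
```

View pics/wrist1.png

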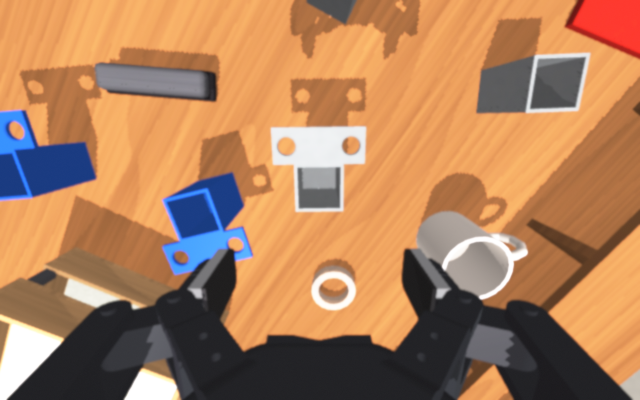

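The wrist view shows the two-hole grey box at (318,168), lined up with the tool: tab upward in the image, holes at (286,146) and (350,146). No obstacles are near the finger paths, so I'll descend and grip.

Emit:
send_rows([
  [0, 0, 4, 0, 0, 0, 8.5],
  [0, 0, 4, 0, 0, 0, 8.5],
  [0, 0, 4, 0, 0, 0, 8.5],
  [0, 0, 3.6, 0, 0, 0, 8.5],
  [0, 0, 2, 0, 0, 0, 8.5],
  [0, 0, 1, 0, 0, 0, 8.5],
  [0, 0, 0, 0, 0, 0, 8.5],
])

```text
t: 3.95
position: [0.5496, -0.2892, 0.045]
tcp_rot: [[-0.546, 0.838, -0.001], [0.838, 0.546, 0.0], [0.0, -0.001, -1.0]]
force: [0.3, -0.4, 0.2]
finger_gap: 0.085
grip_force: 0.0
```

Emit:
send_rows([
  [0, 0, 0, 0, 0, 0, 4.5],
  [0, 0, 0, 0, 0, 0, 4.5],
  [0, 0, 0, 0, 0, 0, 4.5],
  [0, 0, 0, 0, 0, 0, 4.5],
  [0, 0, 0, 0, 0, 0, 4.5],
  [0, 0, 0, 0, 0, 0, 4.5],
], force=45)

```text
t: 4.7
position: [0.5502, -0.2895, 0.0466]
tcp_rot: [[-0.546, 0.838, 0.002], [0.838, 0.546, -0.001], [-0.002, 0.001, -1.0]]
force: [-1.5, 0.7, 7.1]
finger_gap: 0.0495
grip_force: 47.4
```

Emit:
send_rows([
  [0, 0, -1, 0, 0, 0, 4.5],
  [0, 0, -2, 0, 0, 0, 4.5],
  [0, 0, -3.5, 0, 0, 0, 4.5],
  [0, 0, -3.5, 0, 0, 0, 4.5],
  [0, 0, -3, 0, 0, 0, 4.5],
  [0, 0, -1, 0, 0, 0, 4.5],
  [0, 0, 0, 0, 0, 0, 4.5],
  [0, 0, 0, 0, 0, 0, 4.5],
])

```text
t: 5.7
position: [0.5487, -0.2887, 0.1834]
tcp_rot: [[-0.545, 0.839, -0.003], [0.839, 0.545, 0.001], [0.003, -0.002, -1.0]]
force: [0.8, -0.1, -2.5]
finger_gap: 0.0498
grip_force: 47.1
```

```bash
cat >> h.py <<'E'
def inhand(p,o):
    """tab fit in tool frame: plane + rectangle + holes"""
    R=np.array(o['tcp_rot']); t=np.array(o['position'])
    c=(cloud(p)-t)@R; f=p['frame'].astype(int)
    # tab in tool frame: x 20..65, |y|<50, z about -45
    m=(c[...,0]>.027)&(c[...,0]<.08)&(abs(c[...,1])<.055)&(c[...,2]<-.03)&(c[...,2]>-.06)&(np.ptp(f,axis=2)<45)
    return c,m
E
python3 - <<'E'
from h import *
p=r.capture('wrist'); save(p,'wrist2'); o=r.get_obs()
print(o['t'],np.round(o['position'],4),np.round(o['tcp_rot'],4).tolist(),o['finger_gap'],o['force'])
c,m=inhand(p,o); P=c[m]; print(m.sum())
A=np.c_[P[:,:2],np.ones(len(P))]; s=np.linalg.lstsq(A,P[:,2],rcond=None)[0]; print('plane z=ax+by+c',s)
print(cv2.minAreaRect(P[:,:2].astype(np.float32)*1000))
mm=m.astype(np.uint8)*255
ct,h=cv2.findContours(mm,cv2.RETR_CCOMP,cv2.CHAIN_APPROX_NONE)
for k,q in enumerate(ct):
    if h[0][k][3]>=0 and cv2.contourArea(q)>30:
        q=q[:,0]; Q=c[q[:,1],q[:,0]]; print('hole',q.mean(0),np.nanmean(Q,0).round(4),cv2.minEnclosingCircle(Q[:,:2].astype(np.float32)))
E
```

```text
5.75 [ 0.5488 -0.2888  0.1834] [[-0.5449, 0.8385, -0.0033], [0.8385, 0.5449, 0.0013], [0.0029, -0.0021, -1.0]] 0.049249236011135074 [ 0.16613084  0.83966315 -2.12260535]
20698
plane z=ax+by+c [-0.00172727  0.00303614 -0.04404015]
((44.82286071777344, 0.6426658630371094), (93.30558013916016, 35.72728729248047), 89.91748809814453)
hole [232.24427481 194.3129771 ] [ 0.0442 -0.0309 -0.0421] ((0.044041067361831665, -0.03109346330165863), 0.009928978979587555)
hole [403.         192.17037037] [ 0.045   0.0323 -0.0422] ((0.044593941420316696, 0.03242979943752289), 0.009983468800783157)
```

View pics/wrist2.png

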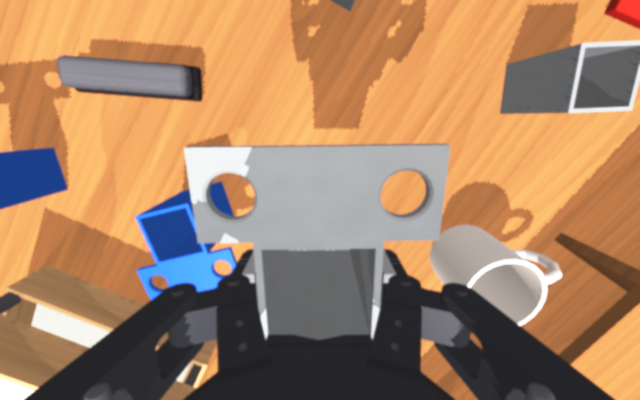

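The box is held square: tab level with its top 44 mm behind the TCP, and the holes centred at tool x = 44.3, y = 0.7 mm (pixels (232,194) and (403,192)). I'll carry it to about 7 cm in front of the board and turn it by -63.5° about tool z.

Emit:
send_rows([
  [1.5, 1.2, 0, 0, 0, 0, 4.5],
  [3, 2.4, 0, 0, 0, 0, 4.5],
  [4.2, 3.3, 0, 0, 0, 0, 4.5],
  [4.5, 3.55, 0, 0, 0, 0, 4.5],
  [4.5, 3.55, 0, 0, 0, 0, 4.5],
  [4.5, 3.55, 0, 0, 0, 0, 4.5],
  [4.5, 3.55, 0, 0, 0, 0, 4.5],
  [4.5, 3.55, 0, 0, 0, 0, 4.5],
  [4.5, 3.55, 0, 0, 0, 0, 4.5],
  [4.2, 3.3, 0, 0, 0, 0, 4.5],
])

```text
t: 7.0
position: [0.6023, 0.2082, 0.1841]
tcp_rot: [[-0.57, 0.821, -0.014], [0.821, 0.57, 0.021], [0.025, 0.0, -1.0]]
force: [0.5, -0.8, -2.4]
finger_gap: 0.0497
grip_force: 47.1
```

Emit:
send_rows([
  [3.0, 2.4, 0, 0, 0, 0, 4.5],
  [2.0, 1.6, 0, 0, 0, 0, 4.5],
  [0.88, 0.69, 0, 0, 0, -0.09, 4.5],
  [0, 0, 0, 0, 0, -0.16, 4.5],
  [0, 0, 0, 0, 0, -0.17, 4.5],
  [0, 0, 0, 0, 0, -0.17, 4.5],
  [0, 0, 0, 0, 0, -0.17, 4.5],
  [0, 0, 0, 0, 0, -0.16, 4.5],
  [0, 0, 0, 0, 0, -0.12, 4.5],
  [0, 0, 0, 0, 0, -0.068, 4.5],
])

```text
t: 8.25
position: [0.6161, 0.2664, 0.1846]
tcp_rot: [[-0.985, -0.172, -0.028], [-0.173, 0.984, 0.042], [0.021, 0.047, -0.999]]
force: [-0.6, 0.3, -2.3]
finger_gap: 0.0495
grip_force: 46.9
```

Emit:
send_rows([
  [0, 0, 0, 0, 0, 0, 4.5],
  [0, 0, 0, 0, 0, 0, 4.5],
])

```text
t: 8.5
position: [0.6166, 0.2661, 0.1852]
tcp_rot: [[-0.985, -0.168, -0.027], [-0.169, 0.985, 0.043], [0.02, 0.047, -0.999]]
force: [-0.7, 0.4, -2.3]
finger_gap: 0.0495
grip_force: 46.9
```

```bash
cat > m.py <<'E'
from h import *
import sys
p=r.capture('wrist'); save(p,sys.argv[1]); o=r.get_obs()
print(o['t'],np.round(o['position'],4),np.round(o['tcp_rot'],4).tolist(),o['force'])
R=np.array(o['tcp_rot']); t=np.array(o['position'])
c,m=inhand(p,o); P=c[m]
A=np.c_[P[:,:2],np.ones(len(P))]; print('plane',np.linalg.lstsq(A,P[:,2],rcond=None)[0])
mm=m.astype(np.uint8)*255
ct,h=cv2.findContours(mm,cv2.RETR_CCOMP,cv2.CHAIN_APPROX_NONE)
for k,q in enumerate(ct):
    if h[0][k][3]>=0 and cv2.contourArea(q)>30:
        q=q[:,0]; Q=c[q[:,1],q[:,0]]; print('hole',q.mean(0),(np.array(cv2.minEnclosingCircle(Q[:,:2].astype(np.float32))[0])*1000).round(1))
W=c@R.T+t
near=(abs(W[...,0]-.489)<.06)&(abs(W[...,1]-.28)<.13)&~m
b=near&(abs(W[...,2]-.125)<.006); Q=c[b]
print('board top tool frame',b.sum(),cv2.minAreaRect(Q[:,:2].astype(np.float32)*1000),np.median(W[b][:,2]))
n=(near&(W[...,2]>.134)&(W[...,2]<.155)).astype(np.uint8)
N,l,s,_=cv2.connectedComponentsWithStats(n)
for k in range(1,N):
    if s[k,4]>15: print('pin',s[k],(c[l==k].mean(0)*1000).round(1),W[l==k].mean(0).round(4),'ztop',W[l==k][:,2].max().round(4))
E
python3 m.py wrist3
```

```text
8.55 [0.6167 0.266  0.1853] [[-0.9854, -0.1683, -0.0272], [-0.1693, 0.9846, 0.0429], [0.0195, 0.0469, -0.9987]] [ 0.26165327  0.42962914 -1.94729659]
plane [ 0.00040406  0.00374255 -0.04400334]
hole [231.78195489 194.61654135] [ 43.2 -32.3]
hole [402.68461538 192.52307692] [43.7 31.5]
board top tool frame 17110 ((125.42265319824219, 32.70709228515625), (35.84232711791992, 200.55615234375), 3.096268892288208) 0.12575601927152796
pin [314  18  14  18 190] [121.8   1.3  45.1] [0.4952 0.2486 0.1427] ztop 0.1492
pin [417  26  18  17 217] [118.7  63.9  48.5] [0.4877 0.3109 0.1422] ztop 0.1488
```

View pics/wrist3.png

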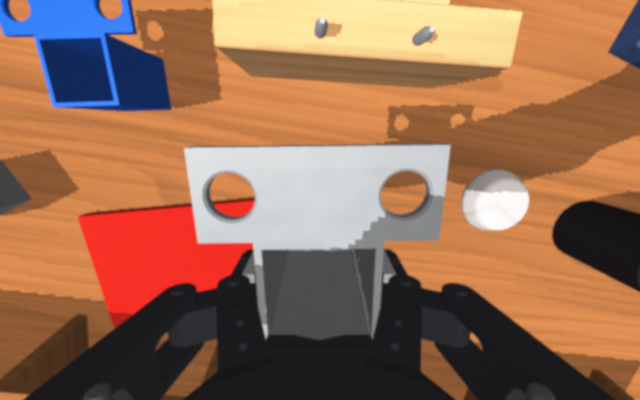

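The wrist view shows the pins at (321,27) and (424,36) and the tab holes at (232,195) and (403,192). The tool picked up a tilt of about 3° in the carry. I'll work out a correction and the next step.

```bash
cat > go.py <<'E'
from h import *
from scipy.spatial.transform import Rotation as S
import sys
x,y,z=map(float,sys.argv[1:4]); a=np.radians(float(sys.argv[4]))
o=r.get_obs(); R=np.array(o['tcp_rot']); t=np.array(o['position'])
T=np.array([[np.cos(a),np.sin(a),0],[np.sin(a),-np.cos(a),0],[0,0,-1]])
print('shift cm (tool now)',((np.array([x,y,z])-t)@R*100).round(2),'rotvec',S.from_matrix(R.T@T).as_rotvec().round(4),'j',np.round(o['joint_pos'],1))
E
python3 go.py 0.603 0.293 0.187 186.6
```

```text
shift cm (tool now) [ 0.9   2.89 -0.02] rotvec [ 0.0464 -0.0208  0.0545] j [  35.8   28.6    5.5   -3.2  -66.7 -114.8]
```

Emit:
send_rows([
  [0.45, 1.45, -0.01, 0, 0, 0, 4.5],
  [0.45, 1.44, -0.01, 0, 0, 0, 4.5],
  [0, 0, 0, 0.0232, -0.0104, 0.0272, 4.5],
  [0, 0, 0, 0.0232, -0.0104, 0.0272, 4.5],
  [0, 0, 0, 0, 0, 0, 4.5],
])

```text
t: 9.18
position: [0.6025, 0.294, 0.1874]
tcp_rot: [[-0.993, -0.117, 0.0], [-0.117, 0.993, 0.0], [-0.0, 0.0, -1.0]]
force: [-0.7, 0.3, -1.9]
finger_gap: 0.0495
grip_force: 47.1
```

```bash
python3 m.py wrist4; echo next; python3 go.py 0.5337 0.2849 0.187 186.6
```

```text
9.225 [0.6027 0.2937 0.1874] [[-0.9931, -0.1171, 0.0003], [-0.1171, 0.9931, 0.0008], [-0.0003, 0.0007, -1.0]] [ 0.76982568 -0.23641065 -2.65143392]
plane [ 0.00018493  0.00378149 -0.04405076]
hole [231.96946565 194.34351145] [ 43.5 -32.1]
hole [402.75572519 192.67938931] [43.7 31.7]
board top tool frame 18334 ((118.04541015625, -0.15262603759765625), (35.83647537231445, 200.010009765625), 0.23665335774421692) 0.12576647964620088
pin [259  36  15  17 186] [112.4 -31.1  44.7] [0.4948 0.2496 0.1427] ztop 0.1494
pin [364  36  14  17 180] [112.1  31.   44.5] [0.4878 0.3114 0.1429] ztop 0.1498
next
shift cm (tool now) [ 6.96 -0.06  0.04] rotvec [0.0007 0.0003 0.0022] j [  39.8   28.2    3.9   -0.   -65.7 -123. ]
```

Tool-frame offsets: hole midpoint (43.6, -0.2), pins (113.5, -0.1), so I need to go about 7.0 cm along tool x.

Emit:
send_rows([
  [1, 0, 0, 0, 0, 0, 4.5],
  [2, 0, 0, 0, 0, 0, 4.5],
  [2, 0, 0, 0, 0, 0, 4.5],
  [1.4, 0, 0, 0, 0, 0, 4.5],
  [0.6, 0, 0, 0, 0, 0, 4.5],
  [0, 0, 0, 0, 0, 0, 4.5],
  [0, 0, 0, 0, 0, 0, 4.5],
])

```text
t: 10.1
position: [0.5343, 0.2847, 0.1873]
tcp_rot: [[-0.993, -0.115, 0.001], [-0.115, 0.993, 0.0], [-0.001, 0.0, -1.0]]
force: [-0.1, 0.7, -2.1]
finger_gap: 0.0495
grip_force: 47.1
```

```bash
python3 m.py wrist5; echo next; python3 go.py 0.5335 0.2849 0.10 186.6
```

```text
10.15 [0.5343 0.2847 0.1872] [[-0.9933, -0.1153, 0.0007], [-0.1153, 0.9933, 0.0003], [-0.0008, 0.0002, -1.0]] [ 0.44232971  0.52847935 -2.06623872]
plane [-0.00214111  0.0037775  -0.04415058]
hole [231.67938931 194.20610687] [ 43.2 -32.5]
hole [402.73076923 192.46923077] [43.3 31.2]
board top tool frame 6545 ((49.001808166503906, 0.884033203125), (34.892024993896484, 199.73207092285156), 0.1128908172249794) 0.12575577307944616
next
shift cm (tool now) [0.08 0.02 8.72] rotvec [0.0002 0.0008 0.0003] j [  43.4   22.    -6.2    0.   -61.8 -126.8]
```

View pics/wrist5.png

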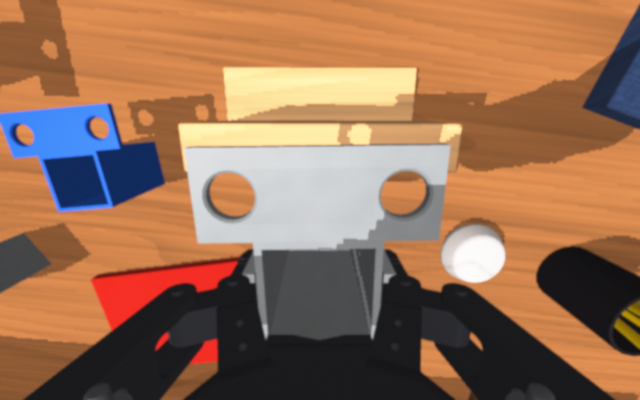

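The view is oblique, so the pins are hidden behind the tab. The holes (232,194) and (403,192) sit symmetrically over the board's top edge, which spans about 180–461. I'll descend to just above the pin tips.

Emit:
send_rows([
  [0.07, 0.02, 1, 0, 0, 0, 4.5],
  [0, 0, 2, 0, 0, 0, 4.5],
  [0, 0, 2, 0, 0, 0, 4.5],
  [0, 0, 1.5, 0, 0, 0, 4.5],
  [0, 0, 0.7, 0, 0, 0, 4.5],
  [0, 0, 0, 0, 0, 0, 4.5],
  [0, 0, 0, 0, 0, 0, 4.5],
])

```text
t: 11.02
position: [0.5336, 0.2851, 0.1161]
tcp_rot: [[-0.993, -0.116, 0.002], [-0.116, 0.993, 0.001], [-0.002, 0.001, -1.0]]
force: [0.2, -0.2, -2.1]
finger_gap: 0.05
grip_force: 47.1
```

```bash
python3 m.py wrist6; python3 go.py 0.5335 0.2849 0.087 186.6; python3 - <<'E'
from h import *
for n in ('top','scene'):
    p=r.capture(n); c=cloud(p); m=(abs(c[...,0]-.49)<.05)&(abs(c[...,1]-.28)<.06)
    f=p['frame']; v,u=np.where(m); print(n,u.min(),u.max(),v.min(),v.max())
    y0,x0=max(0,v.min()-15),max(0,u.min()-15)
    k=f[y0:y0+80,x0:x0+100]; cv2.imwrite(f'/tmp/k_{n}.png',cv2.resize(k,(400,320),interpolation=cv2.INTER_CUBIC)[...,::-1])
cv2.imwrite('pics/pair.png',np.hstack([cv2.imread('/tmp/k_top.png'),cv2.imread('/tmp/k_scene.png')]))
E
```

```text
11.075 [0.5336 0.2851 0.1162] [[-0.9933, -0.1157, 0.002], [-0.1157, 0.9933, 0.0013], [-0.0021, 0.0011, -1.0]] [-0.51345342  0.14531771 -1.97711275]
plane [-0.00206028  0.00422169 -0.04384386]
hole [231.36641221 194.12977099] [ 43.2 -32.4]
hole [402.98484848 192.42424242] [43.7 31.4]
board top tool frame 17855 ((23.9536190032959, 0.449432373046875), (83.74425506591797, 200.748291015625), 0.1653091460466385) 0.12571898678504093
pin [384 173  20  19 184] [ 44.7  31.2 -26.4] [0.4856 0.3109 0.1426] ztop 0.146
pin [237 176  15  16  87] [ 44.3 -31.1 -27.7] [0.4932 0.2491 0.1437] ztop 0.147
pin [362 249  11  73 539] [ -0.7  21.9 -29.7] [0.5317 0.3069 0.1459] ztop 0.155
pin [382 249  25  26 347] [  7.1  33.2 -29. ] [0.5226 0.3172 0.1452] ztop 0.155
pin [264 250  12  65 477] [  1.5 -22.2 -29.9] [0.5346 0.2629 0.1461] ztop 0.1549
pin [231 252  24  23 318] [  7.  -33.7 -29.1] [0.5305 0.2508 0.1453] ztop 0.1549
shift cm (tool now) [ 0.02 -0.02  2.92] rotvec [0.0011 0.0021 0.0007] j [  43.4   25.9  -11.3    0.   -52.7 -126.8]
top 34 218 115 209
scene 362 453 132 306
```

View pics/pair.png

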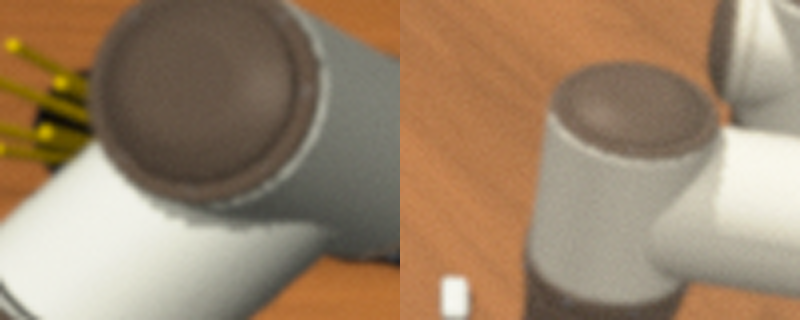

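The arm hides the site from both fixed cameras. The wrist depth image does show the pins through the holes at tool (44.5, ±31.1) against holes at (43.5, ±31.9), so they line up within about 1 mm. I'll lower the box onto the pins.

Emit:
send_rows([
  [0.05, 0, 0.5, 0, 0, 0, 4.5],
  [0, 0, 0.7, 0, 0, 0, 4.5],
  [0, 0, 0.7, 0, 0, 0, 4.5],
  [0, 0, 0.5, 0, 0, 0, 4.5],
  [0, 0, 0.2, 0, 0, 0, 4.5],
  [0, 0, 0, 0, 0, 0, 4.5],
])

```text
t: 11.92
position: [0.5326, 0.2847, 0.0892]
tcp_rot: [[-0.993, -0.116, 0.0], [-0.116, 0.993, 0.0], [-0.0, -0.0, -1.0]]
force: [-0.8, -0.1, -1.5]
finger_gap: 0.0495
grip_force: 47.1
```

Emit:
send_rows([
  [0, 0, 0.15, 0, 0, 0, 4.5],
  [0, 0, 0.1, 0, 0, 0, 4.5],
  [0, 0, 0, 0, 0, 0, 4.5],
])

```text
t: 12.3
position: [0.5326, 0.2846, 0.0868]
tcp_rot: [[-0.993, -0.115, 0.0], [-0.115, 0.993, 0.0], [-0.001, 0.0, -1.0]]
force: [-0.1, -0.4, -1.6]
finger_gap: 0.0498
grip_force: 47.1
```

Emit:
send_rows([
  [0, 0, 0.08, 0, 0, 0, 4.5],
  [0, 0, 0.04, 0, 0, 0, 4.5],
  [0, 0, 0, 0, 0, 0, 4.5],
])

```text
t: 12.68
position: [0.5327, 0.2848, 0.0865]
tcp_rot: [[-0.993, -0.116, 0.001], [-0.116, 0.993, 0.001], [-0.001, 0.0, -1.0]]
force: [-3.3, -1.1, 6.7]
finger_gap: 0.0497
grip_force: 48.0
```

```bash
python3 m.py wrist7
```

```text
12.725 [0.5327 0.2848 0.0865] [[-0.9933, -0.1159, 0.0011], [-0.1159, 0.9933, 0.0005], [-0.0011, 0.0004, -1.0]] [-2.62834176 -1.71345954  4.81408696]
plane [ 0.00364913  0.00106875 -0.04494973]
hole [423.57142857 211.24489796] [39.6 35.9]
hole [218.34090909 211.02272727] [ 39.7 -34.5]
hole [233.75       192.64285714] [ 42.9 -32.2]
hole [401.98113208 190.62264151] [43.7 30.9]
board top tool frame 32708 ((22.975292205810547, 0.8136825561523438), (83.91495513916016, 200.9803924560547), 0.15204454958438873) 0.12579160886161636
pin [212 204  13  14 117] [ 43.2 -30.9 -61.1] [0.4933 0.249  0.1476] ztop 0.1492
pin [418 206  13  12 117] [ 43.1  32.3 -61.1] [0.4861 0.3118 0.1476] ztop 0.1494
pin [ 128  277  129   93 5011] [  3.7 -44.7 -59.1] [0.5342 0.2399 0.1456] ztop 0.155
pin [ 381  277  127   99 5140] [  3.2  44.5 -59.2] [0.5243 0.3286 0.1457] ztop 0.155
```

View pics/wrist7.png

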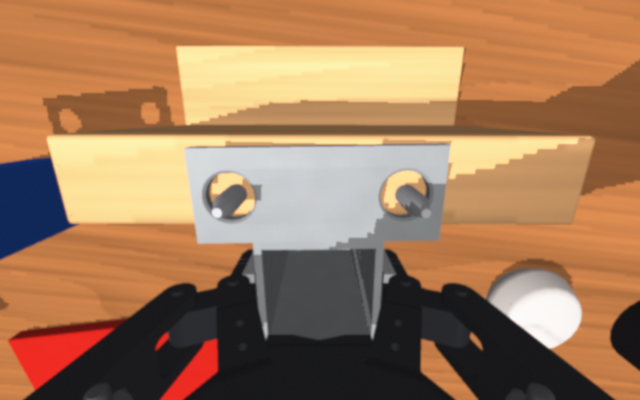

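Both pins stand up through the holes, with tips at (217,211) and (425,212). The tab is resting on the board with about 7 N of contact, so I'll release and rise straight up.

Emit:
send_rows([
  [0, 0, 0, 0, 0, 0, 5.5],
  [0, 0, 0, 0, 0, 0, 6.5],
  [0, 0, 0, 0, 0, 0, 7.5],
  [0, 0, 0, 0, 0, 0, 8.5],
  [0, 0, 0, 0, 0, 0, 8.5],
  [0, 0, 0, 0, 0, 0, 8.5],
  [0, 0, 0, 0, 0, 0, 8.5],
], force=20)

```text
t: 13.6
position: [0.5326, 0.2847, 0.0856]
tcp_rot: [[-0.993, -0.116, 0.001], [-0.116, 0.993, 0.0], [-0.001, 0.0, -1.0]]
force: [-0.3, 0.4, -1.1]
finger_gap: 0.0848
grip_force: 0.0
```

Emit:
send_rows([
  [0, 0, -0.5, 0, 0, 0, 8.5],
  [0, 0, -1, 0, 0, 0, 8.5],
  [0, 0, -2, 0, 0, 0, 8.5],
  [0, 0, -2.5, 0, 0, 0, 8.5],
  [0, 0, -3, 0, 0, 0, 8.5],
  [0, 0, -3, 0, 0, 0, 8.5],
  [0, 0, -2, 0, 0, 0, 8.5],
  [0, 0, 0, 0, 0, 0, 8.5],
  [0, 0, 0, 0, 0, 0, 8.5],
])

```text
t: 14.72
position: [0.532, 0.2844, 0.2249]
tcp_rot: [[-0.993, -0.115, -0.001], [-0.115, 0.993, -0.0], [0.001, -0.0, -1.0]]
force: [-0.4, 0.9, 0.1]
finger_gap: 0.0855
grip_force: 0.0
```

```bash
python3 - <<'E'
from h import *
p=r.capture('wrist'); save(p,'wrist8'); o=r.get_obs(); print(o['t'],np.round(o['position'],4),o['force'],o['finger_gap'])
c=cloud(p); f=p['frame'].astype(int)
m=(abs(c[...,0]-.51)<.08)&(abs(c[...,1]-.282)<.07)&(c[...,2]>.115)&(c[...,2]<.14)&(np.ptp(f,axis=2)<40)
P=c[m]; print(m.sum(),cv2.minAreaRect(P[:,:2].astype(np.float32)*1000)); A=np.c_[P[:,:2]-P[:,:2].mean(0),np.ones(len(P))]
print(np.linalg.lstsq(A,P[:,2],rcond=None)[0],P[:,:2].mean(0))
print([(np.round(d['xyz'],3),round(d['p'],2)) for d in r.tip_of(p,'pen_box')])
E
```

```text
14.775 [0.5319 0.2843 0.2245] [ 0.21521917 -0.26815071 -0.45931588] 0.08493376483366108
5151 ((514.6189575195312, 282.2967834472656), (85.54417419433594, 91.947021484375), 6.889468669891357)
[-0.09915423 -0.01014043  0.13049824] [0.49886839 0.28051903]
[(array([ 0.541,  0.076, -0.002]), 0.97), (array([0.526, 0.281, 0.035]), 0.76)]
```

View pics/wrist8.png

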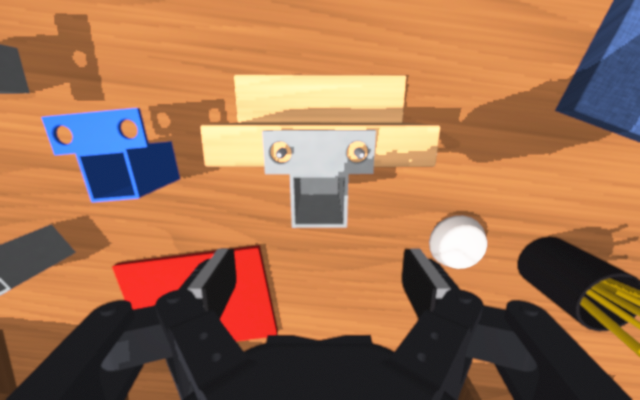

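The box hangs on both pins, with pin tips visible in the holes at (281,152) and (358,152). It leans about 6° and is parallel to the board, and the gripper is clear.

```bash
python3 -c "
from h import *
print(r.hand_in())"
```

```text
the job is handed in; nothing more can be done
None
```

The two-hole grey pen box is hanging on both pins of the board, let go and leaning about 6°; the other two boxes were not touched, and I handed the job in at about 15 s (no verdict was returned).

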